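# Load the cell tester and hold its spring dial at the third click

## Task

Load the bench cell tester: put one of the two loose thick battery cells upright into bay two (two dots), fully down, and let go of it, and only then put the other thick cell into bay three (three dots) in the same way. Then take the dial's bar in the gripper and turn it clockwise against its spring, past the first and second clicks to the third, next to its end stop, and finish while still holding it there. Leave the slim cell, the cell already in bay one and the pliers alone.

Things in the scene. Friction and masses are not known exactly. Their poses are not given: they have to be found in the camera images.
- tester: Grey bench cell tester, fixed, 90 (x) x 240 (y) x 45 mm tall. Origin: centre of its underside; x away from its front, y to its left, z up. Yaw within 0.2 rad of the bench's x. From left to right: bays one, two, three in a row along y, 42 mm apart, marked by one, two, three small white dots in front, then the dial. Raised trim on the top face is under 3 mm.
- bay1 (a point): Centre of the floor of bay one (one dot), at (0, 85, 17) mm in the tester's frame; already holds a cell.
- bay2 (a point): Centre of the floor of bay two (two dots), at (0, 43, 17) mm in the tester's frame; empty at the start. Each bay is a round upright well 28.5 mm wide (rim chamfered 3 mm), 28 mm deep from the tester's top face, so that a seated 65 mm cell stands 37 mm above that face.
- bay3 (a point): Centre of the floor of bay three (three dots), at (0, 1, 17) mm in the tester's frame; empty at the start.
- cell_a: A loose thick battery cell, upright 26 mm thick, 65 mm tall overall (62 mm black-sleeved body with bare metal ends, then a 3 mm contact button on top). Origin: centre of its underside; z up along it. 90 g. Starts on the bench; it and cell_b are interchangeable.
- cell_b: The other loose thick battery cell, upright 26 mm thick, 65 mm tall overall (62 mm black-sleeved body with bare metal ends, then a 3 mm contact button on top). Origin: centre of its underside; z up along it. 90 g. Starts on the bench.
- slim_cell: A slim battery cell on the bench that is not to be loaded, upright 18 mm thick, 65 mm tall overall (62 mm black-sleeved body with bare metal ends, then a 3 mm contact button on top). Origin: centre of its underside; z up along it. 
- loaded_cell: Thick battery cell that stands in bay one from the start, upright 26 mm thick, 65 mm tall overall (62 mm black-sleeved body with bare metal ends, then a 3 mm contact button on top). Origin: centre of its underside; z up along it. 
- dial_grip: Upright black bar on the round dial (54 mm across, 12 mm thick): 52 mm long (its x), 14 mm thick (y), 24 mm high, white line at its +x end. Origin: centre of the bar's underside, on the dial's vertical axis, at (0, -80, 58.5) mm in the tester's frame; z up. At rest its x is 0.6 rad counter-clockwise (from above) of the tester's x; it turns with the dial.
- dial (a joint): Dial angle, rad: 0 at rest, grows as it is turned clockwise seen from above. Clicks (where the resistance dips) at 0.4, 0.8 and 1.2, end stop at 1.25; marks on the plate show rest and the three clicks. The spring resists with 0.06 to 0.18 N m everywhere (most just after each click) and brings the dial back to 0 when let go.
- pliers_red: Red-handled pliers lying on the bench, 164 x 63 x 13 mm; to be left alone. Origin: centre of its underside.

How it is judged:
By the outcome, as a careful person would: the job done as asked, in the order asked, and still so for the second after the job is handed in, while the arm keeps its last pose, push and grip.
It also fails if it takes over 58 s, if anything falls off the work surface, if the arm or the gripper's body presses on something with over 40 N, if the wrist force passes 120 N, or if a joint passes its speed limit or range.

## Robot

A 7-joint arm with a two-finger parallel gripper is mounted at the origin on a cart in front of the work surface, level with it; the furniture and walls round the work are solid. World frame = base frame: x ahead of the robot, y to its left, z up, the work surface at z = 0. Lengths are in m, angles in rad, forces in N, time in s.
With the tool pointing down it reaches from about 0.425 to 1.025 m from the base axis. Payload 9.4 kg.
Tool frame: the origin (TCP) lies midway between the tips of the shut fingers; the grasp point (between the pads) lies 19 mm behind it; z points along the fingers, y is the line along which they close (so a half turn about z gives the same grasp; the last joint's range is limited). The gripper opens to 85 mm and grips with 20 to 120 N. Pads are 22 mm wide; open, the fingers measure 114 mm over their backs; the gripper's body (76 mm by 85 mm) begins 54 mm behind the grasp point. The pads swing forward as they close: fully open they stand 13 mm farther back than shut.
Start: joints at [1.209, 0.599, -0.003, 1.599, 0.002, 0.943, -0.08], TCP at [0.204, -0.696, 0.231] pointing down, gripper open.
Joint ranges: [-2.57, 2.57], [-0.35, 1.97], [-1.29, 1.29], [0.11, 2.56], [-1.05, 4.19], [0.11, 1.86], [-2.63, 2.63]. Speed limits (rad/s): [2.22, 2.22, 3.01, 3.01, 3.14, 3.14, 3.14].

## Interface

Orientations are given as a 3x3 rotation matrix whose columns are the frame's x, y, z axes.
In Python, from plant import manip gives the robot as it stands.
- The arm moves only by the shell command python3 jog.py [OPENING] [FORCE], which reads ROWS from standard input. ROWS is a JSON list that holds a single list of rows (three levels of brackets), with 1 to 5 rows, each of 4 numbers: dx, dy, dz in units of 5 mm, then a turn about the tool's z in rad; each row shifts and turns the commanded pose from where the row before left it, along the tool's axes as they then stand; what a row does not reach is not made up. A row lasts 1/8 s, in which the tool goes at most 0.0625 m and 0.188 rad, less where a joint would pass 70% of its speed; a pose out of reach is approached as far as the arm can. OPENING is the finger opening in m, set as the command begins (- or left out keeps the last). The fingers move at their own pace and stop on an object; FORCE is the grip in N (left out, the last holds). Time passes only in rows, so rows that do not move let the fingers close. It prints the time, the measured TCP pose, the force, the opening and the grip force at its end. Input that does not fit is refused with a message, and nothing moves.
- manip.get_state(): the state, without advancing time (a new reading comes with each control period).
- manip.snapshot(name): name is "scene" or "top" or "wrist"; returns the picture (384x512x3 uint8, blue, green, red); there is no depth.
- manip.camera_info(name): a dict with "vertical_fov" (degrees; the focal length in pixels is half the picture's height over the tangent of half this angle, whatever the lens; pixels are square), "cx", "cy" (the principal point, pixels), "xyz" and "orientation" of the camera in the world; the wrist camera has in their place "T_tool_cam" (4x4, takes a point from camera to tool coordinates, whose origin is the TCP and whose axes are the flange's). Camera axes: x right, y up, looking along -z (the intrinsics and any distortion apply to the point x, -y, -z); pixel columns grow to the right and rows downward; lengths in m; the calibration is good to about 2 mm. A picture is of the moment at which its call begins: read the wrist's pose just before it. camera_info takes no time and is no camera call.
- manip.finish_job(): hands the job in; it is judged then, once.
The state is a dict: "time": time; "joints": joint angles; "qvel": joint speeds; "joint_torque": joint torques, N m; "tool_pos": TCP position; "tool_rot": TCP orientation; "contact_force": force on the tool from outside, world axes, zero at the start; "ft_torque": the same for the moment, N m; "width": finger opening in m; "finger_force": force on a finger pad.
Only numpy, scipy, OpenCV 4.12 (cv2) and the standard library are available. Lean on these libraries where they do the work, as an engineer would, in place of code of your own. Each camera call takes 0.05 s, during which the arm holds its last target. There are 200 camera calls.

## Working session

There is one attempt and no reset: what is moved stays moved. The work goes in short steps, Python scripts to look and compute and a shell command to move; the robot and the scene stay as the last step left them, time stands still between calls to the robot, and variables do not carry over. Pictures are saved under pics/ and viewed, at most 11 in all, crops included, and the job is handed in when it is done.

```bash
ls; mkdir -p pics; python3 - <<'E'
from plant import manip
import cv2,numpy as np
s=manip.get_state();print(s['time'],s['tool_pos'],np.round(s['tool_rot'],3).tolist(),s['width'])
for n in("top","scene"):
    i=manip.camera_info(n);print(n,i);im=manip.snapshot(n);cv2.imwrite(f'pics/{n}0.png',im)
print(manip.camera_info("wrist"))
a=cv2.imread('pics/top0.png');b=cv2.imread('pics/scene0.png')
E
```

```text
jog.py
pics
plant.py
0.0 [ 0.20356328 -0.69534808  0.23041713] [[0.96, 0.281, -0.001], [0.281, -0.96, 0.001], [-0.0, -0.002, -1.0]] 0.08537778003786593
top {'vertical_fov': 47.00553238223961, 'cx': 253.76110938232878, 'cy': 184.96475313274692, 'xyz': array([0.27973621, 0.18673648, 1.07831767]), 'orientation': array([[ 0.00856229,  0.97867318, -0.20524498],
       [-0.99995958,  0.00781709, -0.00444136],
       [-0.00274222,  0.20527471,  0.97870055]])}
scene {'vertical_fov': 47.420986650116056, 'cx': 257.7643318462894, 'cy': 184.90874032668475, 'xyz': array([ 0.08572915, -0.45750472,  0.43022497]), 'orientation': array([[ 0.84209724,  0.23879377, -0.48358016],
       [-0.53888008,  0.3360992 , -0.77242837],
       [-0.02192017,  0.91105152,  0.41170941]])}
{'vertical_fov': 71.35812581881389, 'cx': 256.49725749415813, 'cy': 192.14619037002976, 'T_tool_cam': array([[ 9.63837606e-04,  9.58760721e-01,  2.84212861e-01,
         7.26411479e-02],
       [ 9.99999501e-01, -9.98370891e-04, -2.33568922e-05,
        -3.37572898e-04],
       [ 2.61356176e-04,  2.84212741e-01, -9.58761206e-01,
        -1.41817385e-01],
       [ 0.00000000e+00,  0.00000000e+00,  0.00000000e+00,
         1.00000000e+00]])}
```

View pics/top0.png

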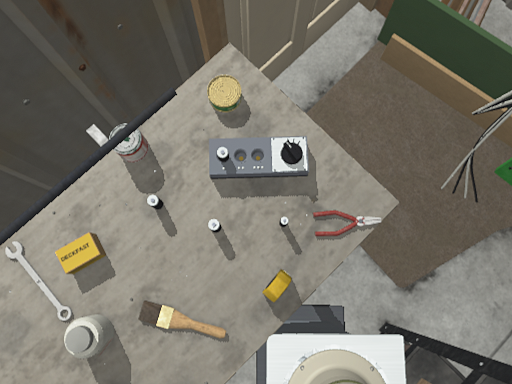

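View pics/scene0.png

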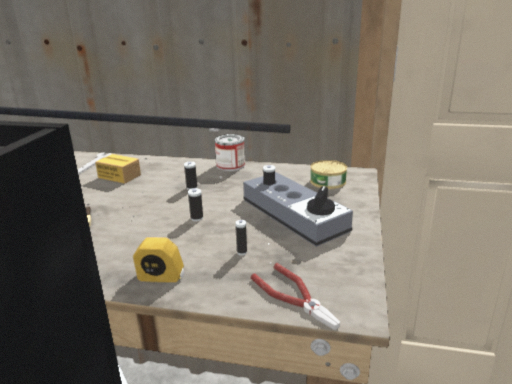

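The top view shows the thick cells at about (154,201) and (214,225), the slim cell at (284,221), the tester at (208–308, 137–182) with its dial at (291,152), and the pliers at (345,222). I'll measure these next.

```bash
cat > h.py <<'E'
import numpy as np,cv2
from plant import manip
def ray(n,u,v,s=None):
    i=manip.camera_info(n);f=192/np.tan(np.radians(i['vertical_fov'])/2)
    d=np.array([(u-i['cx'])/f,-(v-i['cy'])/f,-1.])
    if n=='wrist':
        T=i['T_tool_cam'];R=s['tool_rot'];return s['tool_pos']+R@T[:3,3],R@T[:3,:3]@d
    return np.array(i['xyz']),i['orientation']@d
def onz(n,u,v,z,s=None):
    o,d=ray(n,u,v,s);return o+d*(z-o[2])/d[2]
E
python3 - <<'E'
from h import *
a=cv2.imread('pics/top0.png')
g=a.min(2)
for nm,(u0,v0,u1,v1) in dict(A=(144,190,166,210),B=(204,215,224,233),slim=(276,213,294,228),load=(214,144,232,160)).items():
    m=(g[v0:v1,u0:u1]>165).astype(np.uint8)
    n,l,st,c=cv2.connectedComponentsWithStats(m);k=1+st[1:,4].argmax()
    u,v=c[k]+[u0,v0];print(nm,u,v,st[k],onz('top',u,v,.063).round(4))
c=cv2.resize(a[130:240,140:310],None,fx=4.5,fy=4.5,interpolation=cv2.INTER_CUBIC);cv2.imwrite('pics/crop1.png',c)
E
```

```text
A 151.9 199.55555555555554 [ 3  4 11 12 90] [0.456  0.4289 0.063 ]
B 213.0204081632653 223.8469387755102 [ 4  4 11 11 98] [0.4002 0.2846 0.063 ]
slim 283.95238095238096 219.8095238095238 [ 5  3  7  8 42] [0.4109 0.1209 0.063 ]
load 221.8505747126437 151.71264367816093 [ 3  3 11 11 87] [0.5732 0.2682 0.063 ]
```

View pics/crop1.png

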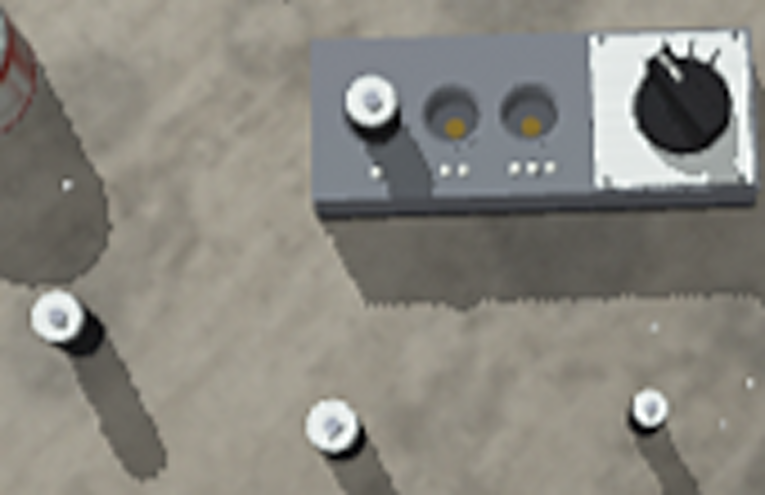

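The crop puts the tester's top corners at full-image pixels of about (209.1,139.1), (306.2,136.7), (307.8,171.3) and (210.4,175.8). The wells and dots are easy to see. I'll travel to above the scene now.

Units first: shifts go in units of 5 mm. So 0.05 m is 10, -0.032 m is -6.4.

```bash
echo '[[[10, -6.4, 0, 0], [10, -6.4, 0, 0], [10, -6.4, 0, 0], [10, -6.4, 0, 0], [10, -6.4, 0, 0]]]' | python3 jog.py
echo '[[[10, -6.4, 0, 0], [10, -6.4, 0, 0], [10, -6.4, 0, 0], [10, -6.4, 0, 0]]]' | python3 jog.py
python3 - <<'E'
from h import *
P=[onz('top',u,v,.045) for u,v in((209.1,139.1),(306.2,136.7),(307.8,171.3),(210.4,175.8))]
print(np.round(P,4));print('load',onz('top',221.85,151.7,.080))
for a,b in((0,1),(3,2)):
    d=P[a]-P[b];print(np.linalg.norm(d),np.arctan2(-d[0],d[1]))
E
```

```text
time: 0.72
tool_pos: [0.3996, -0.4703, 0.2311]
tool_rot: [[0.96, 0.281, -0.0], [0.281, -0.96, 0.0], [-0.0, -0.0, -1.0]]
contact_force: [0.3, -0.8, 0.9]
width: 0.0851
finger_force: 0.0
time: 1.23
tool_pos: [0.5556, -0.2913, 0.2311]
tool_rot: [[0.96, 0.281, -0.0], [0.281, -0.96, 0.0], [-0.0, -0.0, -1.0]]
contact_force: [0.6, -0.8, -0.7]
width: 0.0856
finger_force: 0.0
[[0.6102 0.3016 0.045 ]
 [0.6181 0.0642 0.045 ]
 [0.5311 0.0617 0.045 ]
 [0.5181 0.2958 0.045 ]]
load [0.56829634 0.26687293 0.08      ]
0.23758370188772884 0.03350145085603633
0.234455898800856 0.055338457206490485
```

```bash
echo '[[[2.2, -11.4, 0, 0], [2.2, -11.4, 0, 0], [2.2, -11.4, 0, 0], [2.2, -11.4, 0, 0], [2.2, -11.4, 0, 0]]]' | python3 jog.py >/dev/null
echo '[[[2.2, -11.4, 0, 0], [2.2, -11.4, 0, 0], [2.2, -11.4, 0, 0], [2.2, -11.4, 0, 0]]]' | python3 jog.py
echo '[[[0, 0, 0, -0.18], [0, 0, 0, -0.18], [0, 0, 0, -0.18], [0, 0, 0, -0.18], [0, 0, 0, -0.18]]]' | python3 jog.py 0.06 >/dev/null
echo '[[[0, 0, 0, -0.18], [0, 0, 0, -0.18], [0, 0, 0, -0.066], [0, 0, 0, 0]]]' | python3 jog.py
python3 - <<'E'
from h import *
import pickle
s=manip.get_state();im=manip.snapshot('wrist');cv2.imwrite('pics/w1.png',im);pickle.dump(s,open('w1.pkl','wb'));print(s['joints'],s['time'])
E
```

```text
time: 2.35
tool_pos: [0.505, 0.2289, 0.2312]
tool_rot: [[0.96, 0.281, -0.0], [0.281, -0.96, -0.0], [-0.0, 0.0, -1.0]]
contact_force: [0.7, -0.5, 0.4]
width: 0.085
finger_force: 0.0
time: 3.48
tool_pos: [0.5054, 0.2269, 0.231]
tool_rot: [[-0.039, 0.999, -0.001], [0.999, 0.039, -0.0], [-0.0, -0.001, -1.0]]
contact_force: [0.4, 0.6, -0.5]
width: 0.0599
finger_force: 0.0
[-0.20194008  0.42710445 -0.44459825  1.97397658  0.25201209  0.79442957
 -0.7505338 ] 3.475
```

View pics/w1.png

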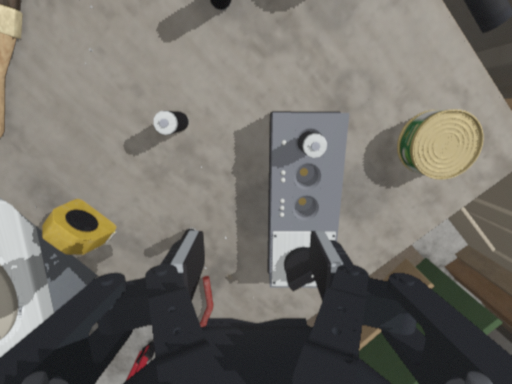

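The wrist view shows cell B's top at (166,122), the loaded cell at (314,145), bays two and three at (308,174) and (306,206), and cell A at the top edge at (220,0). I'll refine these by mask.

```bash
python3 - <<'E'
from h import *
import pickle
s=pickle.load(open('w1.pkl','rb'));a=cv2.imread('pics/w1.png');g=a.min(2)
def blob(m,b):
    u0,v0,u1,v1=b;n,l,st,c=cv2.connectedComponentsWithStats(m[v0:v1,u0:u1].astype(np.uint8))
    k=1+st[1:,4].argmax();mm=(l==k).astype(np.uint8)
    ct=max(cv2.findContours(mm,0,2)[0],key=len);(x,y),r=cv2.minEnclosingCircle(ct)
    return np.r_[c[k]+[u0,v0],x+u0,y+v0,r,st[k,4]].round(2)
for n,b,z in(('B',(150,108,182,136),.063),('load',(298,130,330,160),.080)):
    r=blob(g>150,b);print(n,r,onz('wrist',r[2],r[3],z,s).round(4))
m=a.max(2).astype(int);sat=m-g
print('face',a[165,285],a[190,307],a[174,308],a[174,296])
for n,b in(('bay2',(292,160,324,189)),('bay3',(290,191,322,221))):
    r=blob((a[:,:,0]<88)|(sat>25),b);print(n,r,onz('wrist',r[2],r[3],.045,s).round(4))
for n,p in dict(BL=(271,113),TL=(347,113),BR=(269,286)).items(): print(n,onz('wrist',*p,.045,s).round(4))
cv2.imwrite('pics/c2.png',cv2.resize(a[100:300,255:360],None,fx=4,fy=3*1.0 and 3,interpolation=cv2.INTER_CUBIC) if 0 else cv2.resize(a[100:295,255:360],None,fx=3,fy=3,interpolation=cv2.INTER_CUBIC))
E
```

```text
B [164.37 121.92 164.38 121.94  12.41 449.  ] [0.3998 0.2858 0.063 ]
load [315.16 145.32 315.4  145.58  12.23 450.  ] [0.5679 0.2682 0.08  ]
face [119 113 111] [139 132 129] [98 95 94] [113 107 104]
bay2 [315.   173.91 313.5  174.     8.02  58.  ] [0.5769 0.2292 0.045 ]
bay3 [301.83 201.02 301.71 201.     3.85  47.  ] [0.5653 0.1931 0.045 ]
BL [0.5197 0.3002 0.045 ]
TL [0.6089 0.3038 0.045 ]
BR [0.53   0.0639 0.045 ]
```

View pics/c2.png

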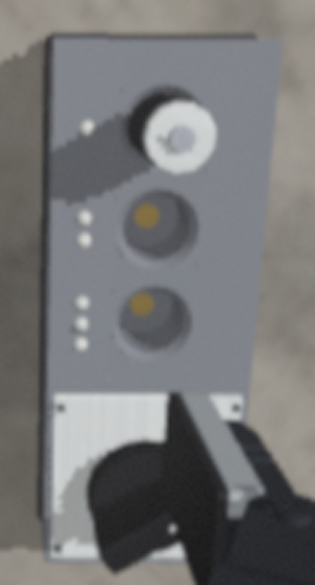

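Crop c2 (3x, offset (255,100)) shows the bay two rim centred at crop (159,228) and bay three at (155,321).

```bash
python3 - <<'E'
from h import *
import pickle
s=pickle.load(open('w1.pkl','rb'))
w={k:onz('wrist',255+p[0]/3,100+p[1]/3,.045,s).round(4) for k,p in dict(b2=(159,228),b3=(155,321.5),c1=(51,38),c2=(281,40),d1a=(87.5,127),d2=(85,228),d3=(82,323),cfr=(45,560)).items()}
t={k:onz('top',140+p[0]/4.5,130+p[1]/4.5,.045).round(4) for k,p in dict(b2=(452,113),b3=(528,111)).items()}
print(w,t)
d=w['c1']-w['cfr'];print(np.arctan2(-d[0],d[1]),np.linalg.norm(d))
d=w['d1a']-w['d3'];print(np.arctan2(-d[0],d[1]),np.linalg.norm(d))
E
```

```text
{'b2': array([0.5703, 0.2264, 0.045 ]), 'b3': array([0.5725, 0.1849, 0.045 ]), 'c1': array([0.5208, 0.3006, 0.045 ]), 'c2': array([0.6109, 0.3035, 0.045 ]), 'd1a': array([0.5375, 0.2668, 0.045 ]), 'd2': array([0.5394, 0.2251, 0.045 ]), 'd3': array([0.541 , 0.1829, 0.045 ]), 'cfr': array([0.5314, 0.0628, 0.045 ])} {'b2': array([0.5702, 0.2244, 0.045 ]), 'b3': array([0.5716, 0.1834, 0.045 ])}
0.044545785464966965 0.23803613171113328
0.041692155222687134 0.083972971842135
```

```bash
echo '[[[6.3, -10.32, 0, 0], [6.3, -10.32, 0, 0], [0, 0, 10, 0], [0, 0, 6, 0], [0, 0, 0, 0]]]' | python3 jog.py
```

```text
time: 4.15
tool_pos: [0.3988, 0.2855, 0.1498]
tool_rot: [[-0.04, 0.999, -0.003], [0.999, 0.04, -0.002], [-0.002, -0.003, -1.0]]
contact_force: [-0.5, 0.2, 0.3]
width: 0.0601
finger_force: 0.0
```

Scaled: 0.05 m is 10, 0.045 m is 9.

```bash
echo '[[[0, 0, 10, 0], [0, 0, 9, 0], [0, 0, 4, 0], [0, 0, 0, 0]]]' | python3 jog.py
echo '[[[0, 0, 0, 0], [0, 0, 0, 0], [0, 0, 0, 0], [0, 0, 0, 0], [0, 0, 0, 0]]]' | python3 jog.py 0.01 50
echo '[[[0, 0, -4, 0], [0, 0, -10, 0], [0, 0, -10, 0], [0, 0, 0, 0]]]' | python3 jog.py
python3 - <<'E'
from h import *
import pickle
s=manip.get_state();im=manip.snapshot('wrist');cv2.imwrite('pics/w2.png',im);pickle.dump(s,open('w2.pkl','wb'))
print(s['tool_pos'])
R=s['tool_rot'];print(R.T@(np.array([.5702,.2262,s['tool_pos'][2]])-s['tool_pos']))
E
```

```text
time: 4.65
tool_pos: [0.4, 0.2862, 0.0361]
tool_rot: [[-0.04, 0.999, -0.0], [0.999, 0.04, -0.001], [-0.001, -0.0, -1.0]]
contact_force: [1.0, 0.8, -0.2]
width: 0.0601
finger_force: 0.0
time: 5.28
tool_pos: [0.4006, 0.2864, 0.0377]
tool_rot: [[-0.04, 0.999, 0.002], [0.999, 0.04, 0.002], [0.001, 0.002, -1.0]]
contact_force: [-0.1, 0.3, 7.4]
width: 0.0246
finger_force: 48.4
time: 5.78
tool_pos: [0.4015, 0.2869, 0.1602]
tool_rot: [[-0.039, 0.999, 0.006], [0.999, 0.039, 0.004], [0.004, 0.006, -1.0]]
contact_force: [-0.7, -0.2, -2.3]
width: 0.0243
finger_force: 49.3
[0.40150507 0.28687567 0.1601612 ]
[-0.06715274  0.16622122  0.00072885]
```

View pics/w2.png

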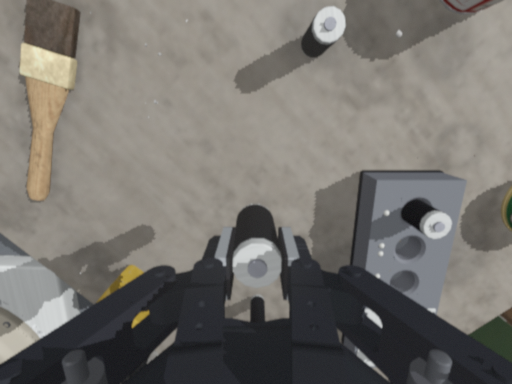

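Cell B is held upright between the pads, top at about (257,263). Cell A's top is at (328,23). Bay two is at (410,248) and bay three at (404,281).

```bash
python3 - <<'E'
from h import *
import pickle
s=pickle.load(open('w2.pkl','rb'));a=cv2.imread('pics/w2.png');g=a.min(2);R=s['tool_rot']
def bl(b,t=150):
    u0,v0,u1,v1=b;n,l,st,c=cv2.connectedComponentsWithStats((g[v0:v1,u0:u1]>t).astype(np.uint8));k=1+st[1:,4].argmax()
    ct=max(cv2.findContours((l==k).astype(np.uint8),0,2)[0],key=len);(x,y),r=cv2.minEnclosingCircle(ct)
    print(c[k]+[u0,v0],x+u0,y+v0,r,st[k]);return x+u0,y+v0
p=bl((236,240,279,292));h=onz('wrist',*p,s['tool_pos'][2]+.0245,s);print('held tool',R.T@(h-s['tool_pos']))
p=bl((308,4,350,46));print('A',onz('wrist',*p,.063,s))
p=bl((415,205,455,243));print('load',onz('wrist',*p,.080,s))
for q in((410,248),(404,281)):print('bay',onz('wrist',*q,.045,s))
E
```

```text
[254.03829161 251.51988218] 255.55376434326172 257.97311782836914 21.536911010742188 [  0   0  42  28 679]
held tool [ 4.00448332e-03 -4.21074612e-05 -2.44849541e-02]
[329.36784141  23.49339207] 329.0 23.5 18.500099182128906 [  6   2  32  37 908]
A [0.45394541 0.42976079 0.063     ]
[437.45704467 225.03436426] 437.4736843109131 225.32105255126953 15.038334846496582 [  8   7  29  27 582]
load [0.56630659 0.26925944 0.08      ]
bay [0.56927595 0.22803352 0.045     ]
bay [0.57074708 0.18732942 0.045     ]
```

Scaled: 0.0554 m is 11.08, -0.0223 m is -4.46.

```bash
echo '[[[-4.46, 11.08, 0, 0], [-4.46, 11.08, 0, 0], [-4.46, 11.08, 0, 0], [0, 0, 6, 0], [0, 0, 0, 0]]]' | python3 jog.py
python3 - <<'E'
from h import *
s=manip.get_state();print(s['tool_pos'],s['tool_rot'].T@(np.array([.5703,.2265,.0577])-s['tool_pos']))
E
```

```text
time: 6.45
tool_pos: [0.5669, 0.2244, 0.1232]
tool_rot: [[-0.039, 0.999, -0.005], [0.999, 0.039, -0.003], [-0.002, -0.006, -1.0]]
contact_force: [-0.1, -0.9, -0.9]
width: 0.0245
finger_force: 49.4
[0.566893   0.22440169 0.1232121 ] [0.00211435 0.00385179 0.06548694]
```

Scaled: 0.01 m is 2.

```bash
echo '[[[0, 0, 2, 0], [0, 0, 2, 0], [0, 0, 0, 0]]]' | python3 jog.py
python3 - <<'E'
from h import *
s=manip.get_state();print(s['tool_pos'],s['tool_rot'].T@(np.array([.5703,.2265,.0577])-s['tool_pos']))
cv2.imwrite('pics/w3.png',manip.snapshot('wrist'))
E
```

```text
time: 6.82
tool_pos: [0.5679, 0.226, 0.1058]
tool_rot: [[-0.041, 0.999, -0.001], [0.999, 0.041, -0.001], [-0.001, -0.001, -1.0]]
contact_force: [-0.1, -0.1, -0.5]
width: 0.0241
finger_force: 49.4
[0.56794423 0.22602033 0.10581796] [0.00040676 0.00241452 0.04811571]
```

View pics/w3.png

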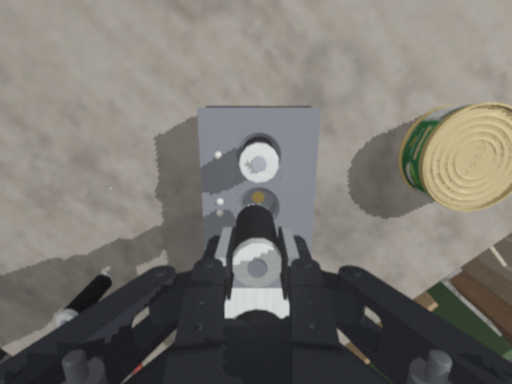

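The cell is held just above bay two. The rim is centred at u≈260 and the cell at u≈256, which agrees with the +2.4 mm I computed. I'll correct that and lower.

Scaled: 0.01 m is 2, 0.005 m is 1.

```bash
echo '[[[0.08, 0.46, 2, 0], [0, 0, 2, 0], [0, 0, 1, 0], [0, 0, 0, 0]]]' | python3 jog.py
echo '[[[0, 0, 1, 0], [0, 0, 0.8, 0], [0, 0, 0, 0]]]' | python3 jog.py
```

```text
time: 7.38
tool_pos: [0.5706, 0.2262, 0.0806]
tool_rot: [[-0.04, 0.999, -0.001], [0.999, 0.04, -0.0], [-0.0, -0.001, -1.0]]
contact_force: [-0.2, -0.5, -0.8]
width: 0.0243
finger_force: 49.4
time: 7.75
tool_pos: [0.5707, 0.2262, 0.0719]
tool_rot: [[-0.04, 0.999, -0.001], [0.999, 0.04, -0.0], [-0.0, -0.001, -1.0]]
contact_force: [0.6, 0.4, -1.1]
width: 0.0247
finger_force: 49.4
```

Scaled: 0.006 m is 1.2, 0.004 m is 0.8.

```bash
echo '[[[0, 0, 1.2, 0], [0, 0, 1.2, 0], [0, 0, 0.8, 0], [0, 0, 0, 0]]]' | python3 jog.py
echo '[[[0, 0, 0.3, 0], [0, 0, 0, 0]]]' | python3 jog.py
```

```text
time: 8.25
tool_pos: [0.5707, 0.2263, 0.0558]
tool_rot: [[-0.04, 0.999, -0.001], [0.999, 0.04, -0.0], [-0.0, -0.001, -1.0]]
contact_force: [0.7, -0.4, -1.1]
width: 0.0245
finger_force: 49.4
time: 8.5
tool_pos: [0.571, 0.2264, 0.0549]
tool_rot: [[-0.04, 0.999, 0.0], [0.999, 0.04, 0.0], [0.0, 0.0, -1.0]]
contact_force: [0.3, -0.2, -1.8]
width: 0.0241
finger_force: 49.6
```

Scaled: 0.0015 m is 0.3.

```bash
echo '[[[0, 0, 0.3, 0], [0, 0, 0, 0]]]' | python3 jog.py
```

```text
time: 8.75
tool_pos: [0.571, 0.2266, 0.0547]
tool_rot: [[-0.04, 0.999, 0.001], [0.999, 0.04, 0.0], [0.0, 0.001, -1.0]]
contact_force: [-3.8, -1.1, 13.7]
width: 0.0247
finger_force: 51.2
```

Seated: the floor was felt at the predicted height. Now I'll release, lift and head for cell A.

```bash
echo '[[[0, 0, 0, 0], [0, 0, 0, 0], [0, 0, 0, 0]]]' | python3 jog.py 0.055
echo '[[[0, 0, -4, 0], [0, 0, -10, 0], [0, 0, -10, 0], [0, 0, 0, 0]]]' | python3 jog.py
echo '[[[10, -6, 0, 0], [10, -6, 0, 0], [10, -6, 0, 0], [8, -6, 0, 0], [0, 0, 0, 0]]]' | python3 jog.py
python3 - <<'E'
from h import *
s=manip.get_state();im=manip.snapshot('wrist');cv2.imwrite('pics/w4.png',im);R=s['tool_rot'];g=im.min(2)
for z,nm in((.063,'bench'),(.080,'seated')):
  n,l,st,c=cv2.connectedComponentsWithStats((g>150).astype(np.uint8))
  for k in range(1,n):
    if st[k,4]>200 and max(st[k,2:4])<60 and c[k][1]<330:
      x=onz('wrist',st[k,0]+st[k,2]/2-.5,st[k,1]+st[k,3]/2-.5,z,s);print(nm,st[k],x.round(4))
t=np.array([.4548,.4294,.0365]);print(s['tool_pos'],R.T@(t-s['tool_pos']))
E
```

```text
time: 9.12
tool_pos: [0.5709, 0.2263, 0.0531]
tool_rot: [[-0.04, 0.999, -0.0], [0.999, 0.04, -0.0], [-0.0, -0.0, -1.0]]
contact_force: [0.2, -0.1, -0.1]
width: 0.0551
finger_force: 0.0
time: 9.62
tool_pos: [0.5727, 0.2273, 0.177]
tool_rot: [[-0.04, 0.999, 0.006], [0.999, 0.04, 0.003], [0.002, 0.006, -1.0]]
contact_force: [0.5, -0.0, -0.4]
width: 0.0551
finger_force: 0.0
time: 10.25
tool_pos: [0.4394, 0.4152, 0.1725]
tool_rot: [[-0.047, 0.999, -0.002], [0.999, 0.047, 0.001], [0.001, -0.002, -1.0]]
contact_force: [1.2, -0.9, -0.2]
width: 0.055
finger_force: 0.0
bench [  0   0  19  25 314] [0.2295 0.5575 0.063 ]
bench [ 458    0   54   59 1800] [0.6217 0.5638 0.063 ]
bench [260 163  27  27 529] [0.4547 0.4306 0.063 ]
bench [ 21 167  43  32 849] [0.2309 0.4132 0.063 ]
seated [  0   0  19  25 314] [0.2435 0.5528 0.08  ]
seated [ 458    0   54   59 1800] [0.6092 0.5587 0.08  ]
seated [260 163  27  27 529] [0.4535 0.4345 0.08  ]
seated [ 21 167  43  32 849] [0.2448 0.4182 0.08  ]
[0.43944002 0.41523429 0.17254112] [0.01322374 0.01628499 0.13602836]
```

Scaled: 0.0163 m is 3.26, 0.0136 m is 2.72.

```bash
echo '[[[2.72, 3.26, 0, 0], [0, 0, 10, 0], [0, 0, 6, 0], [0, 0, 0, 0]]]' | python3 jog.py
python3 - <<'E'
from h import *
s=manip.get_state();t=np.array([.4548,.4298,.0367]);print(s['tool_pos'],s['tool_rot'].T@(t-s['tool_pos']))
E
```

```text
time: 10.8
tool_pos: [0.459, 0.423, 0.0906]
tool_rot: [[-0.039, 0.999, -0.003], [0.999, 0.039, -0.004], [-0.004, -0.003, -1.0]]
contact_force: [0.6, 0.3, 1.3]
width: 0.055
finger_force: 0.0
[0.45901722 0.4229641  0.09056458] [ 0.00722466 -0.00376641  0.05384725]
```

```bash
echo '[[[1.44, -0.76, 0, 0], [0, 0, 0, 0]]]' | python3 jog.py
python3 - <<'E'
from h import *
s=manip.get_state();t=np.array([.4548,.4298,.0367]);print(s['tool_pos'],s['tool_rot'].T@(t-s['tool_pos']))
E
```

```text
time: 11.05
tool_pos: [0.4551, 0.434, 0.0947]
tool_rot: [[-0.041, 0.999, 0.001], [0.999, 0.041, 0.002], [0.002, 0.001, -1.0]]
contact_force: [0.0, -0.4, 0.1]
width: 0.055
finger_force: 0.0
[0.45514423 0.43402225 0.09474868] [-0.00433071 -0.00059615  0.05803865]
```

Scaled: 0.01 m is 2, -0.0043 m is -0.86.

```bash
echo '[[[-0.86, -0.08, 2, 0], [0, 0, 0, 0], [0, 0, 0, 0], [0, 0, 0, 0]]]' | python3 jog.py
python3 - <<'E'
from h import *
s=manip.get_state();t=np.array([.4548,.4298,.0367]);print(s['tool_pos'],s['tool_rot'].T@(t-s['tool_pos']))
E
```

```text
time: 11.55
tool_pos: [0.4549, 0.4284, 0.0834]
tool_rot: [[-0.04, 0.999, 0.0], [0.999, 0.04, 0.0], [0.0, 0.0, -1.0]]
contact_force: [-0.1, 0.8, -1.2]
width: 0.0549
finger_force: 0.0
[0.45488543 0.4284186  0.08337485] [ 1.37557692e-03 -3.35439466e-05  4.66750925e-02]
```

Scaled: 0.02 m is 4, 0.006 m is 1.2.

```bash
echo '[[[0.26, 0, 4, 0], [0, 0, 4, 0], [0, 0, 1.2, 0], [0, 0, 0, 0], [0, 0, 0, 0]]]' | python3 jog.py
echo '[[[0, 0, 0, 0], [0, 0, 0, 0], [0, 0, 0, 0], [0, 0, 0, 0]]]' | python3 jog.py 0.01 50
echo '[[[0, 0, -4, 0], [0, 0, -10, 0], [0, 0, -10, 0], [0, 0, 0, 0], [0, 0, 0, 0]]]' | python3 jog.py
python3 - <<'E'
from h import *
s=manip.get_state();t=np.array([.5720,.1846,.150]);print(s['tool_pos'],s['tool_rot'].T@(t-s['tool_pos']))
E
```

```text
time: 12.18
tool_pos: [0.4548, 0.4299, 0.0375]
tool_rot: [[-0.04, 0.999, 0.0], [0.999, 0.04, 0.0], [0.0, 0.0, -1.0]]
contact_force: [0.5, -0.4, -0.1]
width: 0.0548
finger_force: 0.0
time: 12.68
tool_pos: [0.455, 0.4298, 0.0379]
tool_rot: [[-0.04, 0.999, 0.001], [0.999, 0.04, 0.001], [0.0, 0.001, -1.0]]
contact_force: [-0.9, -1.2, 7.3]
width: 0.0247
finger_force: 49.0
time: 13.3
tool_pos: [0.4548, 0.4292, 0.1578]
tool_rot: [[-0.04, 0.999, 0.001], [0.999, 0.04, 0.0], [0.0, 0.001, -1.0]]
contact_force: [0.4, -0.2, -0.4]
width: 0.024
finger_force: 49.2
[0.45482443 0.42919585 0.15783213] [-0.24905326  0.10737387  0.00786868]
```

```bash
echo '[[[-9.96, 4.32, 0, 0], [-9.96, 4.32, 0, 0], [-9.96, 4.32, 0, 0], [-9.96, 4.32, 0, 0], [-9.96, 4.32, 0, 0]]]' | python3 jog.py >/dev/null
echo '[[[0, 0, 6, 0], [0, 0, 6, 0], [0, 0, 0, 0], [0, 0, 0, 0], [0, 0, 0, 0]]]' | python3 jog.py
python3 - <<'E'
from h import *
s=manip.get_state();t=np.array([.5727,.1846,.0549]);print(s['tool_pos'],s['tool_rot'].T@(t-s['tool_pos']))
cv2.imwrite('pics/w5.png',manip.snapshot('wrist'))
E
```

```text
time: 14.55
tool_pos: [0.573, 0.1856, 0.0982]
tool_rot: [[-0.04, 0.999, 0.001], [0.999, 0.04, 0.0], [0.0, 0.001, -1.0]]
contact_force: [-0.1, -0.1, -0.6]
width: 0.0243
finger_force: 49.2
[0.57303003 0.18559379 0.09822768] [-0.00099783 -0.00042299  0.04332678]
```

View pics/w5.png

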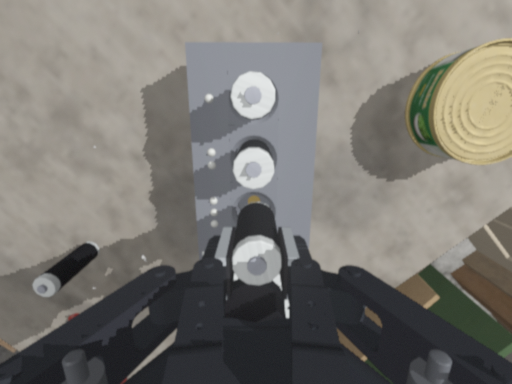

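Bay two's cell is seated like the loaded one, with tops at (254,168) and (254,95). Cell A is lined up above bay three.

Scaled: 0.01 m is 2, 0.006 m is 1.2.

```bash
echo '[[[-0.2, -0.06, 2, 0], [0, 0, 2, 0], [0, 0, 1.2, 0], [0, 0, 0, 0]]]' | python3 jog.py
echo '[[[0, 0, 1.2, 0], [0, 0, 1.2, 0], [0, 0, 0.8, 0], [0, 0, 0, 0]]]' | python3 jog.py
echo '[[[0, 0, 0.4, 0], [0, 0, 0, 0]]]' | python3 jog.py
```

```text
time: 15.1
tool_pos: [0.572, 0.1841, 0.0705]
tool_rot: [[-0.04, 0.999, -0.001], [0.999, 0.04, -0.0], [-0.0, -0.001, -1.0]]
contact_force: [-0.8, -0.1, -0.5]
width: 0.0239
finger_force: 49.4
time: 15.6
tool_pos: [0.5722, 0.1841, 0.055]
tool_rot: [[-0.04, 0.999, -0.0], [0.999, 0.04, -0.0], [-0.0, -0.0, -1.0]]
contact_force: [-0.9, -0.4, -1.8]
width: 0.0244
finger_force: 49.5
time: 15.85
tool_pos: [0.5723, 0.1842, 0.0548]
tool_rot: [[-0.04, 0.999, 0.001], [0.999, 0.04, -0.0], [-0.0, 0.001, -1.0]]
contact_force: [-5.4, -1.5, 17.9]
width: 0.0246
finger_force: 51.6
```

Cell A is seated too. Release, lift, move over the dial and rotate so the pads line up with the bar.

Scaled: -0.05 m is -10, -0.04 m is -8.

```bash
echo '[[[0, 0, 0, 0], [0, 0, 0, 0], [0, 0, 0, 0]]]' | python3 jog.py 0.055
echo '[[[0, 0, -4, 0], [0, 0, -10, 0], [0, 0, -10, 0], [-8, 0, 0, 0], [-8, 0, 0, 0]]]' | python3 jog.py
echo '[[[0, 0, 0, -0.18], [0, 0, 0, -0.18], [0, 0, 0, -0.18], [0, 0, 0, -0.18], [0, 0, 0, -0.18]]]' | python3 jog.py >/dev/null
echo '[[[0, 0, 0, -0.18], [0, 0, 0, -0.18], [0, 0, 0, -0.18], [0, 0, 0, -0.18], [0, 0, 0, -0.18]]]' | python3 jog.py >/dev/null
echo '[[[0, 0, 0, -0.18], [0, 0, 0, -0.18], [0, 0, 0, -0.01], [0, 0, 0, 0], [0, 0, 0, 0]]]' | python3 jog.py
python3 - <<'E'
from h import *
import pickle
s=manip.get_state();im=manip.snapshot('wrist');cv2.imwrite('pics/w6.png',im);pickle.dump(s,open('w6.pkl','wb'))
R=s['tool_rot'];print(s['joints'].round(3),np.arctan2(R[1,0],R[0,0]),R.T@(np.array([.5759,.1035,.062])-s['tool_pos']))
E
```

```text
time: 16.23
tool_pos: [0.5725, 0.1841, 0.0531]
tool_rot: [[-0.04, 0.999, -0.0], [0.999, 0.04, 0.0], [0.0, -0.0, -1.0]]
contact_force: [0.6, -0.3, 0.4]
width: 0.0548
finger_force: 0.0
time: 16.85
tool_pos: [0.5759, 0.1036, 0.174]
tool_rot: [[-0.041, 0.999, 0.002], [0.999, 0.041, 0.0], [0.0, 0.002, -1.0]]
contact_force: [-0.1, -0.4, -0.1]
width: 0.0552
finger_force: 0.0
time: 18.73
tool_pos: [0.5756, 0.1042, 0.1733]
tool_rot: [[-0.804, -0.595, 0.0], [-0.595, 0.804, -0.0], [0.0, -0.0, -1.0]]
contact_force: [-0.5, -0.6, -0.6]
width: 0.055
finger_force: 0.0
[ 0.393  0.724 -1.06   1.94   0.782  0.962  1.156] -2.504565719524747 [ 0.00020473 -0.0007349   0.11131799]
```

View pics/w6.png

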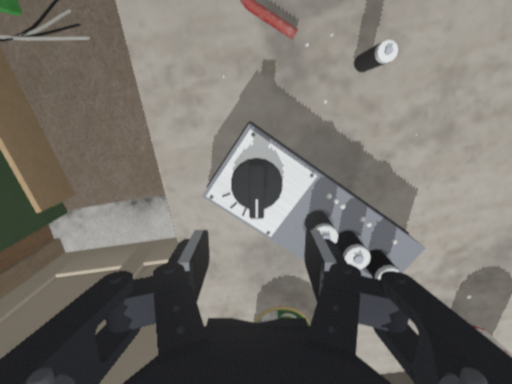

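The bar is vertical in the view, parallel to the pads, and centred at about (257,185). All three cells are standing in their bays. Now I'll descend.

```bash
python3 - <<'E'
from h import *
import pickle
s=pickle.load(open('w6.pkl','rb'));print(s['tool_rot'].T@(onz('wrist',257,184.5,.06,s)-s['tool_pos']))
E
echo '[[[0.04, -0.1, 8, 0], [0, 0, 8, 0], [0, 0, 4, 0], [0, 0, 1, 0], [0, 0, 0, 0]]]' | python3 jog.py 0.045
echo '[[[0, 0, 1.2, 0], [0, 0, 0, 0]]]' | python3 jog.py
```

```text
[0.00409219 0.00082014 0.11331768]
time: 19.4
tool_pos: [0.5761, 0.1041, 0.069]
tool_rot: [[-0.803, -0.597, 0.001], [-0.597, 0.803, 0.0], [-0.001, -0.0, -1.0]]
contact_force: [0.0, -0.0, -0.0]
width: 0.045
finger_force: 0.0
time: 19.65
tool_pos: [0.5759, 0.1035, 0.0625]
tool_rot: [[-0.803, -0.596, 0.0], [-0.596, 0.803, -0.0], [-0.0, -0.0, -1.0]]
contact_force: [0.5, -0.1, 0.6]
width: 0.045
finger_force: 0.0
```

```bash
echo '[[[0, 0, 0, 0], [0, 0, 0, 0], [0, 0, 0, 0], [0, 0, 0, 0], [0, 0, 0, 0]]]' | python3 jog.py 0.0 70
echo '[[[0, 0, 0, 0.1], [0, 0, 0, 0.1], [0, 0, 0, 0]]]' | python3 jog.py; python3 -c "
from h import *
s=manip.get_state();print(s['ft_torque'],s['joints'].round(2))"
```

```text
time: 20.27
tool_pos: [0.5757, 0.1039, 0.0628]
tool_rot: [[-0.802, -0.597, 0.0], [-0.597, 0.802, 0.0], [-0.0, -0.0, -1.0]]
contact_force: [-1.2, -0.4, 5.4]
width: 0.0125
finger_force: 68.7
time: 20.65
tool_pos: [0.5759, 0.1035, 0.0627]
tool_rot: [[-0.905, -0.426, 0.001], [-0.426, 0.905, -0.001], [-0.0, -0.001, -1.0]]
contact_force: [-0.0, -2.1, 7.1]
width: 0.0124
finger_force: 69.4
[-0.38048488  0.19759239  0.03724896] [ 0.28  0.83 -0.88  2.01  0.95  0.78  0.83]
```

```bash
echo '[[[0, 0, 0, 0.12], [0, 0, 0, 0.12], [0, 0, 0, 0.12], [0, 0, 0, 0.12], [0, 0, 0, 0.12]]]' | python3 jog.py
echo '[[[0, 0, 0, 0.12], [0, 0, 0, 0.12], [0, 0, 0, 0.12], [0, 0, 0, 0], [0, 0, 0, 0]]]' | python3 jog.py; python3 - <<'E'
from h import *
s=manip.get_state();R=s['tool_rot'];print(.640-np.arctan2(-R[1,0],-R[0,0]),s['ft_torque'],s['contact_force'],s['joints'].round(2))
im=manip.snapshot('wrist');t=manip.snapshot('top');c=cv2.resize(t[130:190,200:312],None,fx=5,fy=5,interpolation=cv2.INTER_CUBIC)
cv2.imwrite('pics/w7.png',c)
E
```

```text
time: 21.28
tool_pos: [0.5761, 0.1022, 0.0627]
tool_rot: [[-0.987, 0.162, 0.001], [0.162, 0.987, -0.003], [-0.001, -0.002, -1.0]]
contact_force: [-1.2, -5.4, 9.1]
width: 0.0128
finger_force: 70.0
time: 21.9
tool_pos: [0.5758, 0.1014, 0.0627]
tool_rot: [[-0.868, 0.497, -0.0], [0.497, 0.868, -0.004], [-0.002, -0.003, -1.0]]
contact_force: [-1.4, -7.4, 10.5]
width: 0.0125
finger_force: 70.1
1.1597173748597753 [-1.62184895  0.31547741  0.09219138] [-1.37987923 -7.38611228 10.50544065] [ 0.16  0.75 -0.65  2.02  0.78  0.64  0.02]
```

```bash
echo '[[[0, 0, 0, 0.03], [0, 0, 0, 0.02], [0, 0, 0, 0], [0, 0, 0, 0]]]' | python3 jog.py; python3 - <<'E'
from h import *
s=manip.get_state();R=s['tool_rot'];print(.640-np.arctan2(-R[1,0],-R[0,0]),s['ft_torque'],s['contact_force'])
E
```

```text
time: 22.5
tool_pos: [0.5758, 0.1013, 0.0627]
tool_rot: [[-0.842, 0.539, -0.0], [0.539, 0.842, -0.004], [-0.002, -0.003, -1.0]]
contact_force: [-1.1, -6.9, 11.0]
width: 0.0128
finger_force: 70.3
1.209586602149154 [-1.61609325  0.44606999  0.11412022] [-1.1298025  -6.94181594 10.98097501]
```

```bash
echo '[[[0, 0, 0, 0.02], [0, 0, 0, 0], [0, 0, 0, 0]]]' | python3 jog.py>/dev/null; cat > q.py <<'E'
from h import *
s=manip.get_state();R=s['tool_rot'];print(s['time'],.640-np.arctan2(-R[1,0],-R[0,0]),s['ft_torque'],s['contact_force'],s['tool_pos'],s['joint_torque'][6],s['width'])
E
python3 q.py; echo '[[[0, 0, 0, 0.02], [0, 0, 0, 0], [0, 0, 0, 0]]]' | python3 jog.py>/dev/null; python3 q.py
python3 -c "
from h import *
im=manip.snapshot('wrist');cv2.imwrite('pics/w8.png',im)"
```

```text
22.875 1.2294223195047886 [-1.56880085  0.38600386  0.19349873] [-1.00925417 -7.15270187 11.41038919] [0.57574962 0.1012783  0.0626658 ] -0.2125498652458191 0.012495770972410239
23.25 1.2494821252756045 [-1.62678785  0.34954785  0.15954462] [-0.77113229 -7.50774428 10.34177778] [0.57569316 0.10124146 0.06266278] -0.16943783964961767 0.01245602806322456
```

View pics/w8.png

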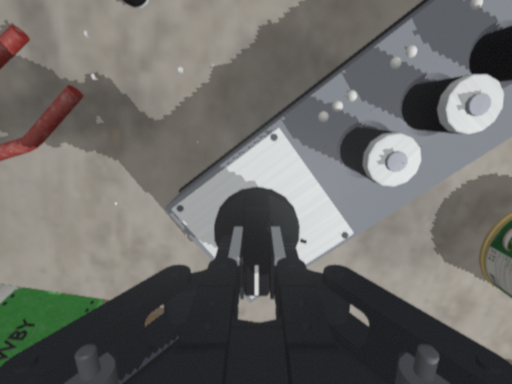

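The bar is held with its white line at (257,280). No hard stop has been felt yet, so I'll nudge until it is.

```bash
echo '[[[0, 0, 0, 0.02], [0, 0, 0, 0], [0, 0, 0, 0]]]' | python3 jog.py>/dev/null; python3 q.py; python3 q.py; echo '[[[0, 0, 0, 0.02], [0, 0, 0, 0], [0, 0, 0, 0]]]' | python3 jog.py>/dev/null; python3 q.py
```

```text
23.675 1.2683063592156834 [-1.69319623  0.44202822  0.62173208] [-1.1975922  -7.60677941 11.05235797] [0.57569664 0.10122116 0.06266909] -0.6502335704863071 0.012657401425211424
23.675 1.2683063592156834 [-1.69319623  0.44202822  0.62173208] [-1.1975922  -7.60677941 11.05235797] [0.57569664 0.10122116 0.06266909] -0.6502335704863071 0.012657401425211424
24.05 1.2868200682446838 [-1.7802848   0.34445897  1.21135794] [-1.86151273 -8.73109074 11.72491046] [0.5756907  0.10120847 0.06266455] -1.2064728140830994 0.01213775981296425
```

The end stop shows at a tool angle of about 1.255. I'll ease off slightly to sit between the third click and the stop.

```bash
echo '[[[0, 0, 0, -0.042], [0, 0, 0, 0], [0, 0, 0, 0], [0, 0, 0, 0]]]' | python3 jog.py>/dev/null; python3 q.py
python3 - <<'E'
from h import *
t=manip.snapshot('top');s=manip.snapshot('scene')
c=cv2.resize(s[150:350,160:370],None,fx=2.8,fy=2.8,interpolation=cv2.INTER_CUBIC);cv2.imwrite('pics/f.png',c)
E
```

```text
24.55 1.2475130736725695 [-1.63418069  0.40207524  0.25914074] [-2.02349869 -7.31429646 11.23622358] [0.57570917 0.10121973 0.06268979] -0.20506872329860926 0.012040719451490212
```

View pics/f.png

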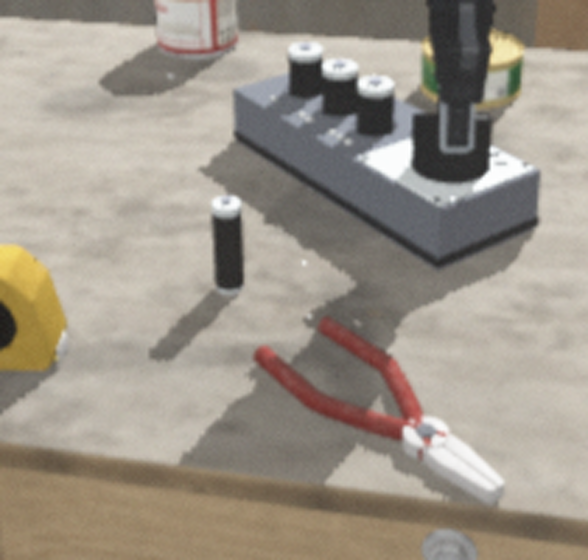

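All three cells stand level in their bays. The slim cell and the pliers haven't moved, and the dial is held just past the third click.

```bash
python3 -c "
from plant import manip
print(manip.finish_job())"
```

```text
the job is handed in; nothing more can be done
None
```

I handed the job in at about 25 s: one thick cell went fully down into bay two, then the other into bay three, and the gripper is still holding the dial at the third click, just short of the end stop.

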